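# Open the vacuum pump's inlet filter

## Task

The inlet filter of the vacuum-chuck pump needs cleaning, so open it up: turn the lock knob beside its cover anticlockwise until its stem is well clear of the cover's forked ear, then twist the cover about a quarter turn anticlockwise to free it from its lugs and lift it off. Stand the cover gently on the bare bench top, skirt down and grip bar up, and let go of it, leaving the lock knob backed off and the things around undisturbed.

Things in the scene. Friction and masses are not known exactly. Their poses are not given: they have to be found in the camera images.
- pump_unit: Small vacuum pump on a grey base plate (290 x 170 x 16 mm, from 110 mm in front of the origin to 180 mm behind it), bolted down. Origin on the bench; x points to its rear (motor, 145 mm high), y to its left, z up. The filter at its front leans to the front. The bench beside it is bare from 110 to 300 mm to the left (+y) of the origin, level with the filter's mouth: room for the cover.
- filter_housing: Fixed aluminium filter canister of the pump, axis leaning 30 degrees to the unit's front. Origin: centre of its mouth, 175 mm above the bench; z out along the axis, y to the left, x up the slope to the rear. The 80 mm wide neck has two lugs that hold the cover, and a sprung seal that presses it up against them with 5 N. Lock bracket on the right: 64 to 104 mm from the axis, top 14 mm above the mouth.
- cover_grip (a point): On the loose grey bayonet cover (0.22 to 0.4 kg, 108 mm across): point on the cover's axis in its grip bar (18 mm thick, 78 long, 42 high), 16 mm below the bar's top, 24 mm above the cover's face, 56 mm above the skirt's lower rim. z out along the axis, x along the bar, y across it. Locked, the axes are parallel to filter_housing's and the point lies 32 mm out from the mouth on its axis.
- cover_rim (a point): Centre of the skirt's lower rim, 56 mm below cover_grip on the axis, same axes; at z = 0 when the cover stands on the bench. Unlocked by a positive turn about z (anticlockwise from above): free of the lugs from 52 degrees on, firm stop at 80, needs under 0.3 N m. From 55 degrees on it lifts straight off along the axis and is clear of the neck after 25 mm; held by the lugs before that.
- cover_ear (a point): Middle of the fork in the cover's ear, 76 mm from the cover's axis on its -y side, 24 mm above the lower rim; the ear is 33 mm wide, 8 mm thick and ends 85 mm from the axis. The lock stem (9 mm) stands 6.5 mm deep in its 13 mm wide fork, and the cover cannot turn until the stem is raised.
- knob_grip (a point): Centre of the grip of the round black lock knob (40 mm across, gripped part 23 mm high, top 13 mm above this point). Its axis z is parallel to the filter's and lies 76 mm to the right of it (-y of filter_housing); screwed home, this point is 36 mm above the mouth's level. It rises with the knob. The 22 mm wide bracket arm is 22 mm below it.
- lock_knob (a joint): Angle of the lock knob, rad: 0 screwed home, growing anticlockwise seen from above, stop at 1.5. The knob and its stem rise 6.6 mm per rad; the stem is clear of the cover's ear from 1.1 on. Friction 0.1 N m; it stays where it is left.
- green_bowl: Bystander: turned bowl, 155 mm across, 77 mm high, standing to the left behind. Origin at the centre of its underside.
- wax_tin: Bystander: round tin, 76 mm across, 31 mm high, to the right. Origin at the centre of its underside.
- cork_block: Bystander: cork sanding block, 110 x 61 x 36 mm, lying at the left end of the bench. Origin at the centre of its underside, y along it.

How it is judged:
By the outcome, as a careful person would: the job done as asked, in the order asked, and still so for the second after the job is handed in, with the robot touching nothing.
It also fails if it takes over 58 s, if anything falls off the work surface, if the arm or the gripper's body presses on something with over 40 N, if the wrist force passes 120 N, or if a joint passes its speed limit or range.

## Robot

A 6-joint arm with a two-finger parallel gripper is mounted at the origin on a cart in front of the work surface, level with it; the furniture and walls round the work are solid. World frame = base frame: x ahead of the robot, y to its left, z up, the work surface at z = 0. Lengths are in m, angles in degrees, forces in N, time in s.
With the tool pointing down it reaches from about 0.25 to 0.725 m from the base axis. Payload 9.7 kg.
Tool frame: the origin (TCP) lies at the very end of the fingers, on their centre line; the grasp point (between the pads) lies 19 mm behind it (bot.hold_point_z is the distance from the TCP to the grasp point, in m); z points along the fingers, y is the line along which they close (so a half turn about z gives the same grasp; the last joint's range is limited). The gripper opens to 85 mm and grips with 20 to 120 N. Pads are 22 mm wide; open, the fingers measure 114 mm over their backs; the gripper's body (76 mm by 85 mm) begins 54 mm behind the grasp point. The pads swing forward as they close: fully open they stand 13 mm farther back than shut.
Start: joints at [66.463, 4.979, 10.078, 95.1, 0, 90], TCP at [0.22, 0.504, 0.231] pointing down, gripper open.
Joint ranges: [-179.16, 179.16], [-48.56, 103.87], [-65.8, 70.77], [-126.05, 130.52], [-82.76, 87.17], [-180, 180]. Speed limits (degrees/s): [127.2, 127.2, 147.25, 180, 180, 180].

## Interface

Orientations are given as [roll, pitch, yaw] about the fixed x, y, z axes, in that order (R = Rz(yaw) Ry(pitch) Rx(roll)).
In Python, from workcell import bot gives the robot as it stands.
- The arm moves only by the tool play_rows, never from a script. Its argument "targets" is a list of rows, each an object with "grip": the closure in counts, from 0 (fully open) to 255 (shut); "linear": the shift along the world's x, y, z in cm, a list of three; "delta_rot": the turn, a rotation vector about the world's x, y, z in rad, a list of three. A call has 1 to 10 rows; each row is the pose to reach, as a shift and turn from the pose commanded when the call began; what a row does not reach only later rows make up. A row lasts 1/10 s, in which the tool goes at most 50 mm and 8.59 degrees, less where a joint would pass 70% of its speed; a pose out of reach is approached as far as the arm can. A call with a gripper value outside its range is refused whole. The fingers move at their own pace and stop on an object; "force" is the grip in N (left out, the last holds). Time passes only in rows, so rows that repeat a pose let the fingers close. It gives the time, the measured TCP pose, the force, the opening and the grip force at its end, in the units of the state.
- bot.get_obs(): the state, without advancing time (a new reading comes with each control period).
- bot.camera(name): name is "scene" or "top" or "wrist"; returns a dict with "color" (480x640x3 uint8, red, green, blue), "range_z" (480x640 float32, m along the optical axis (not along the pixel's ray), 0 where there is no reading), "fov_y" (degrees; the focal length in pixels is half the picture's height over the tangent of half this angle, whatever the lens; pixels are square), "cx", "cy" (the principal point, pixels), "world_to_cam" (4x4, takes a point from world to camera coordinates). Camera axes: x right, y up, looking along -z (the intrinsics and any distortion apply to the point x, -y, -z); pixel columns grow to the right and rows downward; lengths in m; the calibration is good to about 2 mm. A picture is of the moment at which its call begins.
- bot.job_done(): hands the job in; it is judged then, once.
Trained networks look in a picture, given as the dict that the camera call returned (one of the last four; its "shot" number tells which), for a name from the list of things; names that differ only in an ending like _2 or _b are one class to them, and where a whole thing is asked for, a point or a joint stands for the part that bears it (a point fixed in the world has none). Each returns a list of dicts, best first, with "conf" (0 to 1); they miss things now and then, are a little off and sometimes report something else, mostly with a low value. They report only what shows in the picture. A call takes as long as a camera call.
- bot.search_frame(picture, target): "box" ([left, top, right, bottom] in pixels, round what is visible of it).
- bot.trace(picture, target): "pixels" (480x640 bool, what is visible of it) and "box" ([left, top, right, bottom] in pixels, round what is visible of it).
- bot.pinpoint(picture, target): "pixel" ([column, row] in pixels: a listed point, or the origin of a listed thing).
The state is a dict: "time": time; "q": joint angles; "qd": joint speeds; "joint_efforts": joint torques, N m; "ee_pos": TCP position; "tcp_rot": TCP orientation; "wrist_force": force on the tool from outside, world axes, zero at the start; "torque": the same for the moment, N m; "opening": finger opening in m; "grasp_force": force on a finger pad.
Only numpy, scipy, OpenCV 4.12 (cv2) and the standard library are available. Lean on these libraries where they do the work, as an engineer would, in place of code of your own. Each camera call takes 0.05 s, during which the arm holds its last target. There are 200 camera calls.

## Working session

There is one attempt and no reset: what is moved stays moved. The work goes in short steps, Python scripts to look and compute and a tool call to move; the robot and the scene stay as the last step left them, time stands still between calls to the robot, and variables do not carry over. Pictures are saved under pics/ and viewed, at most 10 in all, crops included, and the job is handed in when it is done.

Besides the shell and the picture viewer there is one more tool, called after "Request:" as name([rows], argument=value, ...), one row to a line, values as JSON. play_rows: Moves the arm, as the interface text tells. Its arguments: {"type":"object","properties":{"targets":{"type":"array","items":{"type":"object","properties":{"grip":{"type":"number"},"linear":{"type":"array","items":{"type":"number"}},"delta_rot":{"type":"array","items":{"type":"number"}}}}},"force":{"type":"number"}},"required":["targets"]}

```bash
mkdir -p pics
cat > h.py <<'E'
import numpy as np, cv2
from workcell import bot
from scipy.spatial.transform import Rotation as R
def cam(n,save=None):
    p=bot.camera(n)
    if save: cv2.imwrite('pics/'+save,p['color'][:,:,::-1])
    return p
def f(p): return 240/np.tan(np.radians(p['fov_y'])/2)
def world(p,uv,z):
    c=np.array([(uv[0]-p['cx'])/f(p)*z,-(uv[1]-p['cy'])/f(p)*z,-z,1])
    return (np.linalg.inv(p['world_to_cam'])@c)[:3]
def ray(p,uv):
    o=np.linalg.inv(p['world_to_cam'])[:3,3]; d=world(p,uv,1.)-o; return o,d/np.linalg.norm(d)
def tri(rs):
    A=0;b=0
    for o,d in rs:
        M=np.eye(3)-np.outer(d,d);A=A+M;b=b+M@o
    x=np.linalg.solve(A,b); return x,[np.linalg.norm(np.cross(x-o,d)) for o,d in rs]
def proj(p,X):
    c=p['world_to_cam']@np.r_[X,1]; return [p['cx']+f(p)*c[0]/-c[2],p['cy']+f(p)*c[1]/c[2]]
E
cat > a.py <<'E'
from h import *
print({k:v for k,v in bot.get_obs().items()})
P={n:cam(n,n+'0.png') for n in('scene','top','wrist')}
for t in ['pump_unit','filter_housing','cover_grip','cover_rim','cover_ear','knob_grip','green_bowl','wax_tin','cork_block']:
    rs=[]
    for n,p in P.items():
        r=bot.pinpoint(p,t)
        if r:
            u=r[0]['pixel'];i=np.clip(np.int32(u),0,[639,479]);z=p['range_z'][i[1],i[0]]
            print(t,n,np.round(u),round(r[0]['conf'],2),np.round(world(p,u,z),3) if z else None)
            if r[0]['conf']>.4: rs.append(ray(p,u))
    if len(rs)>1: x,e=tri(rs);print('  tri',x.round(4),np.round(e,4))
E
python3 a.py; python3 -c "
import cv2
p=[cv2.imread('pics/%s0.png'%n) for n in('scene','top')]
cv2.imwrite('pics/a.png',cv2.resize(cv2.hconcat(p),(800,300)))"
```

```text
{'time': 0.0, 'q': array([6.64628604e+01, 5.00861150e+00, 1.00335196e+01, 9.51013165e+01,
       1.72771653e-04, 9.00003816e+01]), 'qd': array([ 0.14297979,  0.04769854, -0.15276733, -0.0906721 ,  0.09075165,
        0.04187453]), 'joint_efforts': array([-1.27082694e-03, -5.20381987e+01,  4.64811015e+01,  1.62423350e-02,
       -1.46847492e-04,  2.85607250e-06]), 'ee_pos': array([0.21953773, 0.5040107 , 0.2305986 ]), 'tcp_rot': array([-1.79923592e+02, -1.72262656e-04,  1.56462479e+02]), 'wrist_force': array([ 0.09253292, -0.20015675, -0.43482463]), 'torque': array([-0.02134418, -0.00711456, -0.02036888]), 'grasp_force': 0.0, 'opening': 0.08531173652283927}
pump_unit scene [332. 290.] 0.69 [0.536 0.006 0.016]
pump_unit top [326. 238.] 0.86 [0.54  0.034 0.203]
  tri [ 0.5676  0.0257 -0.0043] [0.0044 0.0044]
cover_grip scene [324. 230.] 0.9 [ 0.477 -0.001  0.211]
cover_grip top [338. 262.] 0.73 [0.49  0.01  0.223]
  tri [0.4925 0.008  0.2032] [0.0014 0.0014]
cover_rim scene [329. 245.] 0.82 [ 0.481 -0.012  0.173]
cover_rim top [335. 249.] 0.83 [0.515 0.016 0.23 ]
  tri [0.5238 0.0102 0.
[... 157 characters left out ...]
.173 ] [0.0018 0.0018]
knob_grip scene [355. 237.] 0.74 [ 0.488 -0.078  0.202]
knob_grip top [379. 253.] 0.85 [ 0.509 -0.069  0.223]
  tri [ 0.511  -0.0713  0.1915] [0.002 0.002]
green_bowl scene [244. 258.] 0.62 [0.589 0.311 0.029]
green_bowl top [195. 202.] 0.91 [0.645 0.341 0.01 ]
  tri [ 0.6459  0.3457 -0.002 ] [0.0024 0.0024]
wax_tin scene [432. 341.] 0.91 [ 0.392 -0.306  0.023]
wax_tin top [465. 294.] 0.6 [ 0.433 -0.289  0.032]
  tri [ 0.4331 -0.2977 -0.0033] [0.0014 0.0014]
cork_block scene [197. 273.] 0.91 [0.47  0.395 0.016]
cork_block top [164. 258.] 0.94 [0.509 0.4   0.035]
cork_block wrist [343. 441.] 0.87 [0.473 0.422 0.027]
  tri [ 0.5058  0.4143 -0.0048] [0.0075 0.0069 0.004 ]
```

View pics/scene0.png

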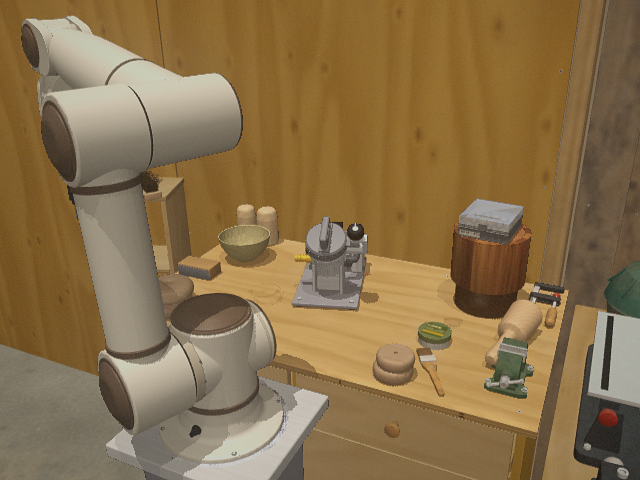

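View pics/top0.png

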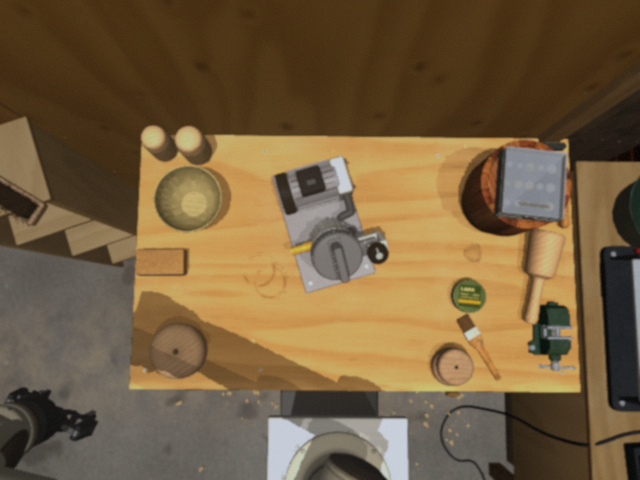

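The pump sits centre, with the filter leaning toward the robot: cover at about (335,255) and knob at (377,253) in the top view. The bench to its left is bare. Next I'll test the sign of joint 6.

Request:
play_rows([
  {"grip": 0, "linear": [3, -3, 3], "delta_rot": [0, 0, 0.1]},
  {"grip": 0, "linear": [6, -6, 6], "delta_rot": [0, 0, 0.1]},
])

```text
time: 1.7
ee_pos: [0.2772, 0.4458, 0.2889]
tcp_rot: [-179.9, -0.0, 162.5]
wrist_force: [0.8, 0.7, 1.0]
opening: 0.0858
grasp_force: 0.0
```

```bash
cat > b.py <<'E'
from h import *
o=bot.get_obs();print(o['q'].round(1),o['ee_pos'],o['tcp_rot'])
p=cam('wrist')
T=np.eye(4);T[:3,:3]=R.from_euler('xyz',o['tcp_rot'],degrees=True).as_matrix();T[:3,3]=o['ee_pos']
C=np.linalg.inv(p['world_to_cam']);print((np.linalg.inv(T)@C).round(3),p['fov_y'],p['cx'],p['cy'])
# pump yaw from base plate: top view depth points at z~16mm 
p=cam('top');m=bot.trace(p,'pump_unit')[0]['pixels']
v,u=np.nonzero(m&(p['range_z']>0));W=np.array([world(p,(a,b),p['range_z'][b,a]) for a,b in zip(u,v)])
s=W[(W[:,2]<.03)];r=cv2.minAreaRect(np.float32(W[:,:2]*1000));print(len(s),r,cv2.minAreaRect(np.float32(s[:,:2]*1000)))
E
python3 b.py
```

```text
[ 58.1   3.4  14.9 101.6  -0.   75.6] [0.27719559 0.44583292 0.28886381] [-1.79885689e+02 -2.67485627e-02  1.62516049e+02]
[[ 0.001  0.948  0.317  0.081]
 [ 1.    -0.001 -0.002  0.001]
 [-0.001  0.317 -0.948 -0.142]
 [ 0.     0.     0.     1.   ]] 61.624549049289776 320.5697909752475 239.41360302297122
2646 ((599.4317626953125, 33.31349182128906), (294.3669738769531, 191.2410888671875), 19.17845916748047) ((601.43212890625, 34.74082946777344), (296.4949035644531, 180.23794555664062), 16.3548526763916)
```

```bash
cat >> h.py <<'E'
def plan(pos,Rt,o=None):
    o=o or bot.get_obs()
    R0=R.from_euler('xyz',o['tcp_rot'],degrees=True)
    d=(R.from_matrix(Rt)*R0.inv()).as_rotvec()
    L=(np.array(pos)-o['ee_pos'])*100
    print('lin cm',L.round(2),'rot',d.round(3),'rows',round(max(np.linalg.norm(L)/5,np.degrees(np.linalg.norm(d))/8.59),1))
def frame(psi):  # housing axes cols
    x=R.from_euler('ZY',[psi,-30],degrees=True).as_matrix(); return x
def tool(H,phi=0): # tool z=-Hz, y along Hy turned phi deg ccw about Hz
    y=H@R.from_euler('z',phi,degrees=True).as_matrix()@[0,1,0]; z=-H[:,2]
    return np.c_[np.cross(y,z),y,z]
E
python3 - <<'E'
from h import *
H=frame(16.4);print(H.round(3))
g=np.array([.4925,.008,.2032]);m=g-.032*H[:,2];print(m)
plan(m+H@[0,-.035,.15],tool(H))
E
```

```text
[[ 0.831 -0.282 -0.48 ]
 [ 0.245  0.959 -0.141]
 [ 0.5    0.     0.866]]
[0.50784902 0.01251746 0.17548719]
lin cm [ 16.68 -48.81   1.42] rot [-0.011 -0.53   0.585] rows 10.3
```

Request:
play_rows([
  {"grip": 0, "linear": [2.5, -5, 2], "delta_rot": [0, -0.05, 0.06]},
  {"grip": 0, "linear": [4, -9, 3], "delta_rot": [0, -0.1, 0.12]},
  {"grip": 0, "linear": [6, -14, 3], "delta_rot": [0, -0.16, 0.18]},
  {"grip": 0, "linear": [8, -19, 3], "delta_rot": [-0.01, -0.21, 0.23]},
  {"grip": 0, "linear": [10, -24, 3], "delta_rot": [-0.01, -0.27, 0.29]},
  {"grip": 0, "linear": [11.5, -29, 3], "delta_rot": [-0.01, -0.32, 0.35]},
  {"grip": 0, "linear": [13, -34, 2.5], "delta_rot": [-0.01, -0.38, 0.41]},
  {"grip": 0, "linear": [14.5, -39, 2], "delta_rot": [-0.01, -0.43, 0.47]},
  {"grip": 0, "linear": [15.5, -44, 1.7], "delta_rot": [-0.01, -0.48, 0.53]},
  {"grip": 0, "linear": [16.7, -48.8, 1.4], "delta_rot": [-0.01, -0.53, 0.585]},
])

```text
time: 2.85
ee_pos: [0.4348, -0.0006, 0.3049]
tcp_rot: [-180.0, 29.5, -164.0]
wrist_force: [1.4, 0.4, 0.0]
opening: 0.0854
grasp_force: 0.0
```

Request:
play_rows([
  {"grip": 80, "linear": [0, 0, 0], "delta_rot": [0, 0, 0]},
  {"grip": 80, "linear": [0, 0, 0], "delta_rot": [0, 0, 0]},
  {"grip": 80, "linear": [0, 0, 0], "delta_rot": [0, 0, 0]},
])

```text
time: 3.15
ee_pos: [0.4349, 0.0014, 0.305]
tcp_rot: [179.9, 29.2, -164.2]
wrist_force: [0.7, 0.5, -0.0]
opening: 0.0584
grasp_force: 0.0
```

```bash
cat > c.py <<'E'
from h import *
import sys,pickle
k=sys.argv[1]
o=bot.get_obs();print(o['q'].round(1),o['ee_pos'].round(4),o['tcp_rot'].round(1),o['opening'])
p=cam('wrist','w%s.png'%k); D={}
for t in ['cover_grip','cover_ear','knob_grip','cover_rim']:
    r=bot.pinpoint(p,t)
    if r:
        u=r[0]['pixel'];D[t]=ray(p,u);i=np.int32(u);z=p['range_z'][i[1],i[0]]
        print(t,np.round(u,1),round(r[0]['conf'],2),world(p,u,z).round(4))
for t in ['cover_grip','knob_grip']:
    r=bot.trace(p,t)
    if r: D[t+'_m']=r[0]['pixels'];print(t,r[0]['box'],r[0]['conf'])
D['p']=p;D['o']=o;pickle.dump(D,open('d%s.pkl'%k,'wb'))
E
python3 c.py 1
```

```text
[ -7.  -36.4 -19.7  79.5  11.1 -20.2] [0.4349 0.0014 0.305 ] [ 179.9   29.2 -164.2] 0.058396996470908125
cover_grip [304.6 230.4] 0.61 [0.4793 0.0045 0.2141]
cover_ear [201.8 216.6] 0.71 [ 0.4902 -0.0592  0.2088]
knob_grip [184.1 237.3] 0.81 [ 0.5022 -0.0675  0.2178]
cover_rim [187.8 234.4] 0.74 [ 0.4996 -0.0655  0.2172]
cover_grip [193.0, 143.8, 376.3, 287.6] 0.77
knob_grip [150.9, 201.8, 223.1, 267.1] 0.58
```

View pics/w1.png

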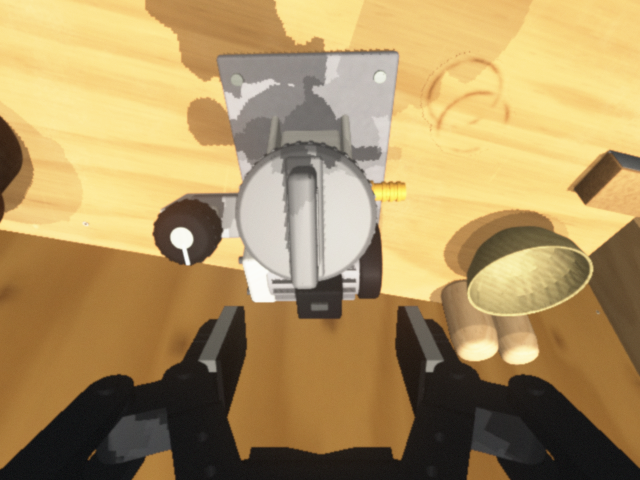

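Cover is centred at about (305,212) with its bar vertical near (302,225); the knob is at (187,232). Fitting the face plane and bar from the depth.

```bash
cat > d.py <<'E'
from h import *
import pickle,sys
D=pickle.load(open('d%s.pkl'%sys.argv[1],'rb'));p=D['p'];Z=p['range_z']
H=frame(16.4);m0=np.array([.508,.0125,.1755])
v,u=np.mgrid[100:330:1,120:420:1];v=v.ravel();u=u.ravel();z=Z[v,u];k=z>0;u,v,z=u[k],v[k],z[k]
F=f(p);c=np.c_[(u-p['cx'])/F*z,-(v-p['cy'])/F*z,-z,np.ones(len(z))]
W=(c@np.linalg.inv(p['world_to_cam']).T)[:,:3]
for it in range(3):
    L=(W-m0)@H
    r=np.hypot(L[:,0],L[:,1])
    s=(r<50)&(abs(L[:,2]-.008)<.006)&(abs(L[:,1])>.013)&(r<.05)
    A=W[s];cc=A.mean(0);n=np.linalg.svd(A-cc,full_matrices=False)[2][2];n*=np.sign(n[2])
    print('face n',n.round(4),s.sum(),'tilt',np.degrees(np.arccos(n[2])).round(2),'az',np.degrees(np.arctan2(-n[1],-n[0])).round(2),'zface',L[s,2].mean().round(4))
    # outer circle of face+edge
    e=(abs(L[:,2]-.008)<.006)&(r<.065)&(L[:,1]>-.056)
    b=(L[:,2]>.03)&(L[:,2]<.055)&(abs(L[:,1])<.02)&(abs(L[:,0])<.05)
    bb=L[b];print('bar',bb.shape,bb.min(0).round(4),bb.max(0).round(4),'mean',bb.mean(0).round(4),'rect',cv2.minAreaRect(np.float32(bb[:,:2]*1000)))
    (x,y),rad=cv2.minEnclosingCircle(np.float32(L[e][:,:2]*1000));print('circle',x,y,rad)
    q=(L[:,2]>.04)&(L[:,2]<.062)&(np.hypot(L[:,0],L[:,1]+.076)<.027)
    t=L[q];print('knob',t.shape,t.mean(0).round(4),cv2.minEnclosingCircle(np.float32(t[:,:2]*1000)),np.percentile(t[:,2],[5,50,95]).round(4))
    psi=np.degrees(np.arctan2(-n[1],-n[0]))
    m0=m0+H@[0,0,L[s,2].mean()-.008]
    break
E
python3 d.py 1
```

```text
face n [-0.4715 -0.1432  0.8702] 9005 tilt 29.52 az 16.89 zface 0.0081
bar (3464, 3) [-0.0428 -0.0113  0.0302] [0.034  0.0088 0.0509] mean [-0.0072 -0.0008  0.0472] rect ((-4.381252288818359, -1.218400001525879), (76.87755584716797, 19.95111083984375), 0.6637647151947021)
circle -4.645303726196289 -2.62392520904541 54.088619232177734
knob (3157, 3) [-0.005  -0.0751  0.0487] ((-2.992921829223633, -77.08246612548828), 20.913366317749023) [0.044  0.0494 0.0509]
```

```bash
cat >> h.py <<'E'
H=frame(16.7); m1=np.array([.508,.0125,.1755])+frame(16.4)@[-.004,-.0012,0]
E
python3 - <<'E'
from h import *
print(m1,H.round(4).tolist())
plan(m1+H@[0,-.076,.11],tool(H,-40)); plan(m1+H@[0,-.076,.02],tool(H,-40))
E
```

```text
[0.50501565 0.01037076 0.1735    ] [[0.8295, -0.2874, -0.4789], [0.2489, 0.9578, -0.1437], [0.5, 0.0, 0.866]]
lin cm [ 3.92 -7.97 -3.67] rot [ 0.333  0.086 -0.594] rows 4.6
lin cm [  8.23  -6.67 -11.46] rot [ 0.333  0.086 -0.594] rows 4.6
```

Request:
play_rows([
  {"grip": 80, "linear": [0.8, -2, -0.7], "delta_rot": [0.07, 0.018, -0.12]},
  {"grip": 80, "linear": [1.8, -4, -1.6], "delta_rot": [0.14, 0.036, -0.25]},
  {"grip": 80, "linear": [2.8, -6, -2.6], "delta_rot": [0.21, 0.054, -0.37]},
  {"grip": 80, "linear": [3.92, -7.97, -3.67], "delta_rot": [0.28, 0.072, -0.5]},
  {"grip": 80, "linear": [3.92, -7.97, -3.67], "delta_rot": [0.333, 0.086, -0.594]},
  {"grip": 80, "linear": [3.92, -7.97, -3.67], "delta_rot": [0.333, 0.086, -0.594]},
  {"grip": 80, "linear": [3.92, -7.97, -3.67], "delta_rot": [0.333, 0.086, -0.594]},
])

```text
time: 4.2
ee_pos: [0.4741, -0.0789, 0.2689]
tcp_rot: [159.8, 22.5, 152.7]
wrist_force: [-0.4, 0.0, 0.6]
opening: 0.0586
grasp_force: 0.0
```

```bash
python3 c.py 2; python3 d.py 2
python3 - <<'E'
from h import *
import pickle
a=pickle.load(open('d1.pkl','rb'));b=pickle.load(open('d2.pkl','rb'))
for t in ['knob_grip','cover_grip']:
    if t in a and t in b:
        x,e=tri([a[t],b[t]]);print(t,x.round(4),np.round(e,4),((x-m1)@H).round(4))
print(((bot.get_obs()['ee_pos']-m1)@H).round(4))
plan(m1+H@[0,-.076,.02],tool(H,-40))
E
```

```text
[-19.5 -29.7 -20.1  74.6  17.1   7.5] [ 0.4741 -0.0789  0.2689] [159.8  22.5 152.7] 0.05864781342633183
cover_grip [430.  171.3] 0.77 [0.479  0.0005 0.2151]
knob_grip [321.2 259.3] 0.63 [ 0.5008 -0.0682  0.2158]
cover_rim [408.9 157. ] 0.58 [ 0.4707 -0.006   0.2077]
cover_grip [301.5, 69.0, 503.1, 243.7] 0.9
knob_grip [284.3, 222.4, 361.5, 296.3] 0.55
face n [-0.4661 -0.1741  0.8674] 6211 tilt 29.84 az 20.49 zface 0.0081
bar (2174, 3) [-0.0428 -0.0114  0.03  ] [0.0023 0.0076 0.0511] mean [-0.0288 -0.0041  0.0463] rect ((-20.303129196166992, -1.882101058959961), (45.060760498046875, 18.937580108642578), 0.20959630608558655)
circle -8.323344230651855 -18.828262329101562 48.36117935180664
knob (4121, 3) [-0.005  -0.0756  0.0488] ((-2.8826723098754883, -77.09109497070312), 21.116714477539062) [0.0446 0.0495 0.0509]
knob_grip [ 0.5009 -0.0678  0.2173] [0.0013 0.0013] [-0.0009 -0.0737  0.0511]
cover_grip [0.4959 0.0084 0.1978] [0.0002 0.0002] [0.0041 0.0007 0.0257]
[-0.0002 -0.0768  0.1103]
lin cm [ 4.32  1.38 -7.81] rot [ 0.001 -0.001  0.001] rows 1.8
```

View pics/w2.png

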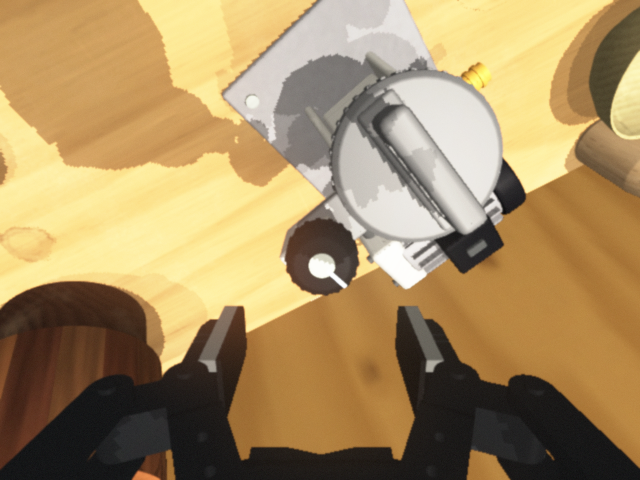

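Knob at (322,258) is on the tool's centre line; descend and grip.

Request:
play_rows([
  {"grip": 80, "linear": [1.1, 0.35, -2], "delta_rot": [0, 0, 0]},
  {"grip": 80, "linear": [2.2, 0.7, -4], "delta_rot": [0, 0, 0]},
  {"grip": 80, "linear": [3.3, 1.05, -6], "delta_rot": [0, 0, 0]},
  {"grip": 80, "linear": [4.32, 1.38, -7.8], "delta_rot": [0, 0, 0]},
  {"grip": 80, "linear": [4.32, 1.38, -7.8], "delta_rot": [0, 0, 0]},
  {"grip": 200, "linear": [4.32, 1.38, -7.8], "delta_rot": [0, 0, 0]},
  {"grip": 200, "linear": [4.32, 1.38, -7.8], "delta_rot": [0, 0, 0]},
  {"grip": 200, "linear": [4.32, 1.38, -7.8], "delta_rot": [0, 0, 0]},
  {"grip": 200, "linear": [4.32, 1.38, -7.8], "delta_rot": [0, 0, 0]},
], force=45)

```text
time: 5.45
ee_pos: [0.5172, -0.0657, 0.1919]
tcp_rot: [159.7, 22.5, 152.5]
wrist_force: [-6.0, 0.1, 3.9]
opening: 0.039
grasp_force: 46.0
```

Run:
```python
from h import *
o=bot.get_obs();print(((o['ee_pos']-m1)@H).round(4),o['q'].round(1),o['torque'].round(2))
for a in range(8,80,8): print(a,(R.from_matrix(H).apply([0,0,np.radians(a)])).round(3), (H[:,2]*.66*np.radians(a)).round(2))
```

```text
[ 0.0004 -0.0764  0.021 ] [-15.6 -26.5 -26.9  63.5  15.4  11.4] [0.03 1.01 0.2 ]
8 [-0.067 -0.02   0.121] [-0.04 -0.01  0.08]
16 [-0.134 -0.04   0.242] [-0.09 -0.03  0.16]
24 [-0.201 -0.06   0.363] [-0.13 -0.04  0.24]
32 [-0.267 -0.08   0.484] [-0.18 -0.05  0.32]
40 [-0.334 -0.1    0.605] [-0.22 -0.07  0.4 ]
48 [-0.401 -0.12   0.726] [-0.26 -0.08  0.48]
56 [-0.468 -0.14   0.846] [-0.31 -0.09  0.56]
64 [-0.535 -0.16   0.967] [-0.35 -0.11  0.64]
72 [-0.602 -0.181  1.088] [-0.4  -0.12  0.72]
```

Request:
play_rows([
  {"grip": 200, "linear": [-0.04, -0.01, 0.08], "delta_rot": [-0.067, -0.02, 0.121]},
  {"grip": 200, "linear": [-0.09, -0.03, 0.16], "delta_rot": [-0.134, -0.04, 0.242]},
  {"grip": 200, "linear": [-0.13, -0.04, 0.24], "delta_rot": [-0.201, -0.06, 0.363]},
  {"grip": 200, "linear": [-0.18, -0.05, 0.32], "delta_rot": [-0.267, -0.08, 0.484]},
  {"grip": 200, "linear": [-0.22, -0.07, 0.4], "delta_rot": [-0.334, -0.1, 0.605]},
  {"grip": 200, "linear": [-0.26, -0.08, 0.48], "delta_rot": [-0.401, -0.12, 0.726]},
  {"grip": 200, "linear": [-0.31, -0.09, 0.56], "delta_rot": [-0.468, -0.14, 0.846]},
  {"grip": 200, "linear": [-0.35, -0.11, 0.64], "delta_rot": [-0.535, -0.16, 0.967]},
  {"grip": 200, "linear": [-0.4, -0.12, 0.72], "delta_rot": [-0.602, -0.181, 1.088]},
  {"grip": 200, "linear": [-0.44, -0.13, 0.8], "delta_rot": [-0.669, -0.2, 1.209]},
])

```text
time: 6.45
ee_pos: [0.5128, -0.0673, 0.1998]
tcp_rot: [-159.4, 22.4, -119.0]
wrist_force: [-6.6, -1.7, 3.9]
opening: 0.0391
grasp_force: 46.1
```

Request:
play_rows([
  {"grip": 200, "linear": [0, 0, 0], "delta_rot": [0, 0, 0]},
  {"grip": 200, "linear": [0, 0, 0], "delta_rot": [0, 0, 0]},
  {"grip": 80, "linear": [0, 0, 0], "delta_rot": [0, 0, 0]},
  {"grip": 80, "linear": [0, 0, 0], "delta_rot": [0, 0, 0]},
  {"grip": 80, "linear": [0, 0, 0], "delta_rot": [0, 0, 0]},
])

```text
time: 6.95
ee_pos: [0.513, -0.0668, 0.1988]
tcp_rot: [-159.6, 22.5, -119.4]
wrist_force: [1.3, -0.1, 0.2]
opening: 0.0587
grasp_force: 0.0
```

Run:
```python
from h import *
o=bot.get_obs();print(((o['ee_pos']-m1)@H).round(4),o['q'].round(1),o['opening'])
plan(m1+H@[0,-.076,.115],tool(H,o and 40)); plan(m1+H@[0,-.01,.115],tool(H,0))
```

```text
[ 0.0001 -0.0762  0.0292] [-15.9 -27.  -26.5  64.5  15.6 -68.8] 0.05870901203971315
lin cm [-4.12 -1.21  7.43] rot [0.    0.001 0.003] rows 1.7
lin cm [-6.02  5.11  7.43] rot [ 0.335  0.1   -0.601] rows 4.6
```

Back out along the axis, then move over the cover and check the knob.

Request:
play_rows([
  {"grip": 80, "linear": [-1, -0.3, 1.9], "delta_rot": [0, 0, 0]},
  {"grip": 80, "linear": [-2.3, -0.7, 4.2], "delta_rot": [0, 0, 0]},
  {"grip": 90, "linear": [-4.12, -1.21, 7.43], "delta_rot": [0, 0, 0]},
  {"grip": 90, "linear": [-4.5, 0, 7.43], "delta_rot": [0.084, 0.025, -0.15]},
  {"grip": 90, "linear": [-5, 1.5, 7.43], "delta_rot": [0.16, 0.05, -0.29]},
  {"grip": 90, "linear": [-5.5, 3, 7.43], "delta_rot": [0.24, 0.072, -0.43]},
  {"grip": 90, "linear": [-6.02, 5.11, 7.43], "delta_rot": [0.31, 0.093, -0.56]},
  {"grip": 90, "linear": [-6.02, 5.11, 7.43], "delta_rot": [0.335, 0.1, -0.601]},
  {"grip": 90, "linear": [-6.02, 5.11, 7.43], "delta_rot": [0.335, 0.1, -0.601]},
  {"grip": 90, "linear": [-6.02, 5.11, 7.43], "delta_rot": [0.335, 0.1, -0.601]},
])

```text
time: 7.95
ee_pos: [0.4528, -0.0158, 0.2731]
tcp_rot: [-179.9, 30.0, -163.1]
wrist_force: [0.1, -0.5, -0.1]
opening: 0.0554
grasp_force: 0.0
```

```bash
python3 c.py 3; python3 d.py 3
python3 - <<'E'
from h import *
o=bot.get_obs();print(((o['ee_pos']-m1)@H).round(4),o['opening'])
plan(m1+H@[0,0,.016],tool(H,0))
E
```

```text
[-10.2 -35.5 -23.2  75.1  13.1 -23.9] [ 0.4528 -0.0158  0.2731] [-179.9   30.  -163.1] 0.0553978801762801
cover_grip [338.9 252.8] 0.92 [0.4776 0.0028 0.214 ]
cover_ear [341.9 253.2] 0.24 [0.4777 0.0046 0.2138]
knob_grip [202.7 259.9] 0.84 [ 0.4931 -0.0674  0.2235]
cover_grip [208.2, 152.6, 414.2, 319.8] 0.71
knob_grip [157.6, 221.0, 241.0, 297.2] 0.77
face n [-0.4723 -0.1433  0.8697] 11079 tilt 29.57 az 16.88 zface 0.0082
bar (4390, 3) [-0.0429 -0.0112  0.0301] [0.0342 0.0089 0.0506] mean [-0.008  -0.0017  0.0472] rect ((-4.343914031982422, -1.1777210235595703), (77.12599182128906, 19.686819076538086), 0.5166237950325012)
circle -3.2104251384735107 -2.426318407058716 53.82743835449219
knob (4796, 3) [-0.0066 -0.0748  0.0567] ((-2.7881388664245605, -77.13751220703125), 21.470718383789062) [0.0451 0.0585 0.0601]
[-0.0002 -0.0102  0.1149] 0.055259908241564994
lin cm [ 4.46  2.4  -8.56] rot [ 0.     0.    -0.001] rows 2.0
```

View pics/w3.png

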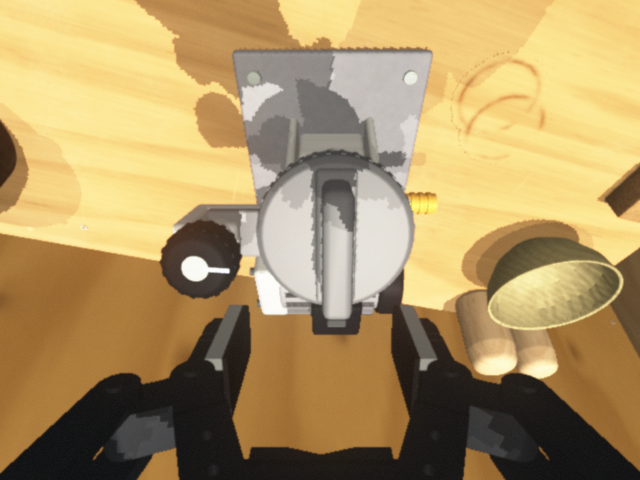

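The knob has risen 9 mm (about 1.37 rad; its mark now points right from (195,268)), and the bar is at (337,250). Next, grasp the bar.

Request:
play_rows([
  {"grip": 90, "linear": [0.4, 1.1, -1.2], "delta_rot": [0, 0, 0]},
  {"grip": 90, "linear": [1.3, 2, -3], "delta_rot": [0, 0, 0]},
  {"grip": 90, "linear": [2.4, 2.1, -5], "delta_rot": [0, 0, 0]},
  {"grip": 90, "linear": [3.5, 2.2, -7], "delta_rot": [0, 0, 0]},
  {"grip": 90, "linear": [4.46, 2.4, -8.56], "delta_rot": [0, 0, 0]},
  {"grip": 90, "linear": [4.46, 2.4, -8.56], "delta_rot": [0, 0, 0]},
  {"grip": 230, "linear": [4.46, 2.4, -8.56], "delta_rot": [0, 0, 0]},
  {"grip": 230, "linear": [4.46, 2.4, -8.56], "delta_rot": [0, 0, 0]},
  {"grip": 230, "linear": [4.46, 2.4, -8.56], "delta_rot": [0, 0, 0]},
  {"grip": 230, "linear": [4.46, 2.4, -8.56], "delta_rot": [0, 0, 0]},
], force=70)

```text
time: 9.3
ee_pos: [0.4975, 0.0081, 0.1886]
tcp_rot: [-179.9, 30.1, -163.2]
wrist_force: [-0.6, -1.1, 1.6]
opening: 0.0167
grasp_force: 70.9
```

Request:
play_rows([
  {"grip": 230, "linear": [0, 0, 0], "delta_rot": [0, 0, 0]},
  {"grip": 230, "linear": [0, 0, 0], "delta_rot": [0, 0, 0]},
  {"grip": 230, "linear": [0, 0, 0], "delta_rot": [0, 0, 0]},
])

```text
time: 9.6
ee_pos: [0.4975, 0.0082, 0.1878]
tcp_rot: [-180.0, 30.1, -163.2]
wrist_force: [-0.3, -1.8, 2.4]
opening: 0.0169
grasp_force: 71.0
```

Run:
```python
from h import *
o=bot.get_obs();print(((o['ee_pos']-m1)@H).round(4),o['q'].round(1),o['torque'].round(2),o['wrist_force'].round(1),o['opening'])
```

```text
[0.0004 0.0001 0.0163] [ -5.2 -32.2 -31.1  62.9  10.8 -19.2] [-0.11  0.15 -0.05] [-0.3 -1.8  2.4] 0.016893227774474023
```

Request:
play_rows([
  {"grip": 230, "linear": [0, 0, 0], "delta_rot": [-0.061, -0.018, 0.111]},
  {"grip": 230, "linear": [0, 0, 0], "delta_rot": [-0.123, -0.037, 0.222]},
  {"grip": 230, "linear": [0, 0, 0], "delta_rot": [-0.184, -0.055, 0.333]},
  {"grip": 230, "linear": [0, 0, 0], "delta_rot": [-0.245, -0.074, 0.444]},
  {"grip": 230, "linear": [0, 0, 0], "delta_rot": [-0.307, -0.092, 0.554]},
  {"grip": 230, "linear": [0, 0, 0], "delta_rot": [-0.368, -0.11, 0.665]},
  {"grip": 230, "linear": [0, 0, 0], "delta_rot": [-0.43, -0.129, 0.776]},
  {"grip": 230, "linear": [0, 0, 0], "delta_rot": [-0.491, -0.147, 0.887]},
  {"grip": 230, "linear": [0, 0, 0], "delta_rot": [-0.552, -0.166, 0.998]},
  {"grip": 230, "linear": [0, 0, 0], "delta_rot": [-0.552, -0.166, 0.998]},
])

```text
time: 10.6
ee_pos: [0.497, 0.0083, 0.1871]
tcp_rot: [-152.2, 11.7, -94.2]
wrist_force: [-2.7, -1.0, 1.8]
opening: 0.017
grasp_force: 71.2
```

Run:
```python
from h import *
o=bot.get_obs();print(((o['ee_pos']-m1)@H).round(4),o['q'].round(1),(o['torque']@H).round(2),(o['wrist_force']@H).round(1),o['opening'])
R0=R.from_euler('xyz',o['tcp_rot'],degrees=True).as_matrix()
print('turn', np.degrees(R.from_matrix(R0@tool(H,0).T).as_rotvec()@H[:,2]))
p=cam('wrist','w4.png')
```

```text
[-0.0004  0.0004  0.0159] [ -5.2 -32.2 -31.1  62.9  10.8 -85.4] [0.2  0.94 0.09] [-1.6 -0.2  3. ] 0.017026749953165186
turn 66.18212886339161
```

View pics/w4.png

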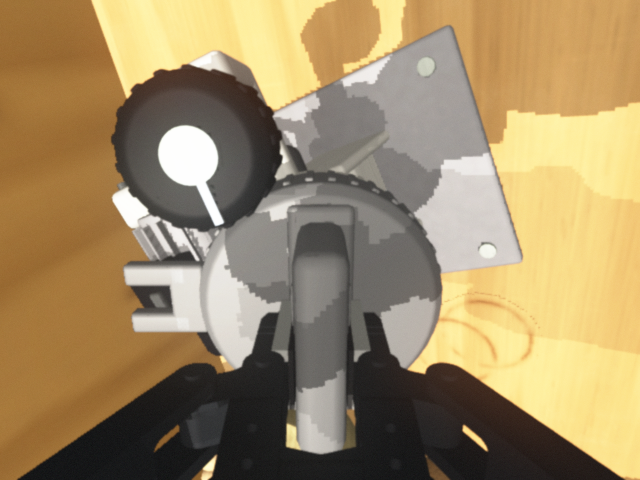

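The cover is turned 66° and its ear, at (165,295), is well away from the stem. Lift along the axis.

Request:
play_rows([
  {"grip": 230, "linear": [-0.29, -0.09, 0.52], "delta_rot": [0, 0, 0]},
  {"grip": 230, "linear": [-0.58, -0.17, 1.04], "delta_rot": [0, 0, 0]},
  {"grip": 230, "linear": [-1.0, -0.3, 1.8], "delta_rot": [0, 0, 0]},
  {"grip": 230, "linear": [-1.5, -0.45, 2.7], "delta_rot": [0, 0, 0]},
  {"grip": 230, "linear": [-2.0, -0.6, 3.6], "delta_rot": [0, 0, 0]},
  {"grip": 230, "linear": [-2.6, -0.78, 4.7], "delta_rot": [0, 0, 0]},
  {"grip": 230, "linear": [-3.2, -0.96, 5.8], "delta_rot": [0, 0, 0]},
  {"grip": 230, "linear": [-3.83, -1.15, 6.93], "delta_rot": [0, 0, 0]},
  {"grip": 230, "linear": [-3.83, -1.15, 6.93], "delta_rot": [0, 0, 0]},
])

```text
time: 11.55
ee_pos: [0.459, -0.0036, 0.2593]
tcp_rot: [-152.0, 11.7, -94.3]
wrist_force: [0.5, -0.1, -4.0]
opening: 0.0173
grasp_force: 70.5
```

Run:
```python
from h import *
o=bot.get_obs();print(o['ee_pos'],(o['torque']@H).round(2),(o['wrist_force']).round(1),o['opening'])
R0=R.from_euler('xyz',o['tcp_rot'],degrees=True).as_matrix()
a=-R0[:,2];w=np.cross(a,[0,0,1]);w*=np.arcsin(np.linalg.norm(w))/np.linalg.norm(w)
t=m1+.2*H[:,1]; Rt=R.from_rotvec(w).as_matrix()@R0
plan([t[0],t[1],.256],Rt);plan([t[0],t[1],.07],Rt)
```

```text
[ 0.45900518 -0.00358794  0.25933624] [0.01 0.78 0.04] [ 0.5 -0.1 -4. ] 0.01731217828105973
lin cm [-1.15 20.55 -0.33] rot [-0.15   0.505  0.   ] rows 4.1
lin cm [ -1.15  20.55 -18.93] rot [-0.15   0.505  0.   ] rows 5.6
```

Request:
play_rows([
  {"grip": 230, "linear": [-0.1, 1.5, 0.3], "delta_rot": [0, 0, 0]},
  {"grip": 230, "linear": [-0.2, 4, 0.3], "delta_rot": [-0.02, 0.06, 0]},
  {"grip": 230, "linear": [-0.4, 7, 0], "delta_rot": [-0.04, 0.14, 0]},
  {"grip": 230, "linear": [-0.6, 10.5, 0], "delta_rot": [-0.06, 0.22, 0]},
  {"grip": 230, "linear": [-0.8, 14, 0], "delta_rot": [-0.09, 0.3, 0]},
  {"grip": 230, "linear": [-1, 17, 0], "delta_rot": [-0.11, 0.38, 0]},
  {"grip": 230, "linear": [-1.1, 19.2, -0.8], "delta_rot": [-0.135, 0.455, 0]},
  {"grip": 230, "linear": [-1.15, 20.5, -2], "delta_rot": [-0.15, 0.505, 0]},
  {"grip": 230, "linear": [-1.15, 20.55, -4], "delta_rot": [-0.15, 0.505, 0]},
  {"grip": 230, "linear": [-1.15, 20.55, -6], "delta_rot": [-0.15, 0.505, 0]},
])

```text
time: 12.55
ee_pos: [0.4481, 0.2033, 0.1951]
tcp_rot: [179.8, 0.0, -97.2]
wrist_force: [0.2, -0.3, -3.4]
opening: 0.017
grasp_force: 70.3
```

Request:
play_rows([
  {"grip": 230, "linear": [0, 0, -3], "delta_rot": [0, 0, 0]},
  {"grip": 230, "linear": [0, 0, -6], "delta_rot": [0, 0, 0]},
  {"grip": 230, "linear": [0, 0, -9], "delta_rot": [0, 0, 0]},
  {"grip": 230, "linear": [0, 0, -11.5], "delta_rot": [0, 0, 0]},
  {"grip": 230, "linear": [0, 0, -12.9], "delta_rot": [0, 0, 0]},
  {"grip": 230, "linear": [0, 0, -12.9], "delta_rot": [0, 0, 0]},
  {"grip": 230, "linear": [0, 0, -12.9], "delta_rot": [0, 0, 0]},
])

```text
time: 13.25
ee_pos: [0.4479, 0.2025, 0.0686]
tcp_rot: [179.9, 0.1, -97.2]
wrist_force: [-0.4, -0.1, -2.9]
opening: 0.0172
grasp_force: 70.0
```

Run:
```python
from h import *
o=bot.get_obs();print(o['q'].round(1),o['ee_pos'],o['tcp_rot'].round(2),o['torque'].round(2),(o['wrist_force']).round(1),o['opening'])
p=cam('scene','s5.png');cv2.imwrite('pics/s5c.png',cv2.resize(p['color'][180:340,160:400,::-1],None,fx=3,fy=3))
```

```text
[ 24.3  -2.9 -15.9  77.1   0.1 -58.5] [0.44794464 0.20247685 0.06856222] [ 1.7986e+02  5.0000e-02 -9.7240e+01] [0.03 0.01 0.01] [-0.4 -0.1 -2.9] 0.017192060265958674
```

View pics/s5c.png

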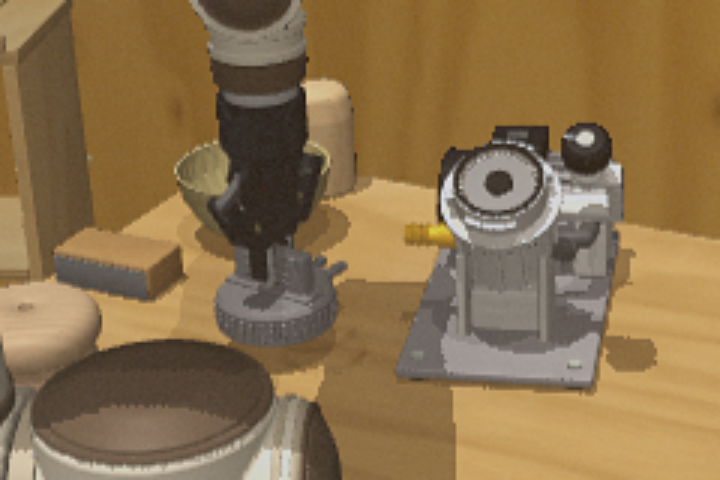

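The cover hangs upright over clear bench (crop pixel (278,300)); the filter is open and the knob still backed off. Lower it gently.

Request:
play_rows([
  {"grip": 230, "linear": [0, 0, -0.8], "delta_rot": [0, 0, 0]},
  {"grip": 230, "linear": [0, 0, -1.6], "delta_rot": [0, 0, 0]},
  {"grip": 230, "linear": [0, 0, -2.1], "delta_rot": [0, 0, 0]},
  {"grip": 230, "linear": [0, 0, -2.4], "delta_rot": [0, 0, 0]},
  {"grip": 230, "linear": [0, 0, -2.5], "delta_rot": [0, 0, 0]},
  {"grip": 230, "linear": [0, 0, -2.5], "delta_rot": [0, 0, 0]},
])

```text
time: 13.9
ee_pos: [0.4475, 0.2022, 0.0426]
tcp_rot: [179.8, 0.0, -97.2]
wrist_force: [-0.7, -0.1, -4.2]
opening: 0.0169
grasp_force: 70.3
```

Request:
play_rows([
  {"grip": 230, "linear": [0, 0, -0.1], "delta_rot": [0, 0, 0]},
  {"grip": 230, "linear": [0, 0, -0.2], "delta_rot": [0, 0, 0]},
  {"grip": 230, "linear": [0, 0, -0.2], "delta_rot": [0, 0, 0]},
])

```text
time: 14.2
ee_pos: [0.4475, 0.2023, 0.0407]
tcp_rot: [179.8, 0.0, -97.2]
wrist_force: [0.4, 0.1, -3.2]
opening: 0.0169
grasp_force: 70.3
```

Request:
play_rows([
  {"grip": 230, "linear": [0, 0, -0.05], "delta_rot": [0, 0, 0]},
  {"grip": 230, "linear": [0, 0, -0.1], "delta_rot": [0, 0, 0]},
  {"grip": 230, "linear": [0, 0, -0.1], "delta_rot": [0, 0, 0]},
])

```text
time: 14.5
ee_pos: [0.4475, 0.2023, 0.0398]
tcp_rot: [179.8, 0.0, -97.2]
wrist_force: [-0.2, -0.9, -2.8]
opening: 0.0171
grasp_force: 70.3
```

Request:
play_rows([
  {"grip": 230, "linear": [0, 0, -0.05], "delta_rot": [0, 0, 0]},
  {"grip": 230, "linear": [0, 0, -0.1], "delta_rot": [0, 0, 0]},
  {"grip": 230, "linear": [0, 0, -0.1], "delta_rot": [0, 0, 0]},
])

```text
time: 14.8
ee_pos: [0.4475, 0.2022, 0.0397]
tcp_rot: [179.8, 0.0, -97.2]
wrist_force: [-5.2, -2.1, 7.0]
opening: 0.0172
grasp_force: 71.8
```

Contact made; release and withdraw upward.

Request:
play_rows([
  {"grip": 230, "linear": [0, 0, 0.04], "delta_rot": [0, 0, 0]},
  {"grip": 100, "linear": [0, 0, 0.04], "delta_rot": [0, 0, 0]},
  {"grip": 100, "linear": [0, 0, 0.04], "delta_rot": [0, 0, 0]},
  {"grip": 100, "linear": [0, 0, 0.04], "delta_rot": [0, 0, 0]},
  {"grip": 100, "linear": [0, 0, 0.04], "delta_rot": [0, 0, 0]},
  {"grip": 100, "linear": [0, 0, 2], "delta_rot": [0, 0, 0]},
  {"grip": 100, "linear": [0, 0, 5], "delta_rot": [0, 0, 0]},
  {"grip": 100, "linear": [0, 0, 9], "delta_rot": [0, 0, 0]},
  {"grip": 100, "linear": [0, 0, 13], "delta_rot": [0, 0, 0]},
  {"grip": 100, "linear": [0, 0, 17], "delta_rot": [0, 0, 0]},
])

```text
time: 15.8
ee_pos: [0.4473, 0.2022, 0.2103]
tcp_rot: [179.8, 0.0, -97.2]
wrist_force: [-0.2, 0.1, 0.8]
opening: 0.0518
grasp_force: 0.0
```

Request:
play_rows([
  {"grip": 100, "linear": [-1, 0, 1], "delta_rot": [0, 0, 0]},
  {"grip": 100, "linear": [-1, 0, 1], "delta_rot": [0, 0, 0]},
  {"grip": 100, "linear": [-1, 0, 1], "delta_rot": [0, 0, 0]},
])

```text
time: 16.1
ee_pos: [0.4373, 0.2022, 0.2176]
tcp_rot: [179.8, -0.0, -97.2]
wrist_force: [-0.2, -0.8, -0.7]
opening: 0.052
grasp_force: 0.0
```

Run:
```python
from h import *
p=cam('scene','s6.png');cv2.imwrite('pics/s6c.png',cv2.resize(p['color'][180:340,160:400,::-1],None,fx=3,fy=3))
```

```text
(no output)
```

View pics/s6c.png

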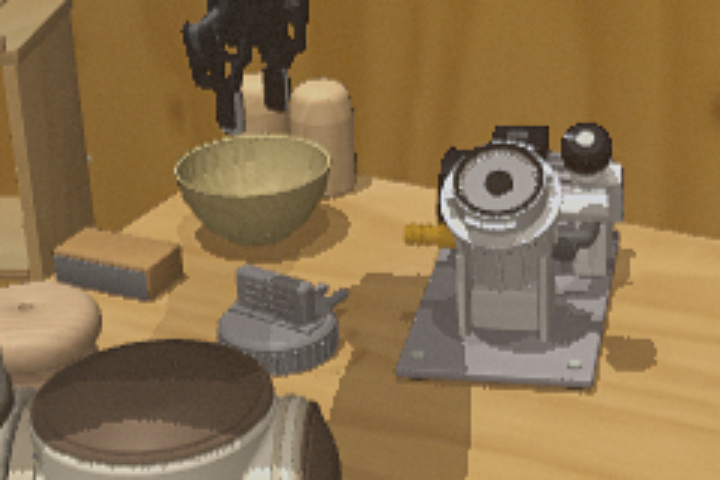

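The cover stands upright on bare bench (crop (278,330)), the gripper is clear, and the bowl, block and knob are as they were. Handing in.

```bash
python3 -c "
from workcell import bot
print(bot.job_done())"
```

```text
the job is handed in; nothing more can be done
None
```

The job is handed in after about 16 s of robot time: the lock knob is backed off about 1.37 rad, the cover stands skirt down on the bare bench to the pump's left, the gripper is clear, and the bowl and cork block look untouched (I did not re-check the wax tin).

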